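# Lift the transformer module out of an open power supply and hold it level

## Robot

A 6-joint arm with a two-finger parallel gripper is mounted at the origin on a cart in front of the work surface, level with it; the furniture and walls round the work are solid. World frame = base frame: x ahead of the robot, y to its left, z up, the work surface at z = 0. Lengths are in m, angles in degrees, forces in N, time in s.
With the tool pointing down it reaches from about 0.3 to 1 m from the base axis. Payload 5.1 kg.
Tool frame: the origin (TCP) lies at the very end of the fingers, on their centre line; the grasp point (between the pads) lies 19 mm behind it; z points along the fingers, y is the line along which they close (so a half turn about z gives the same grasp; the last joint's range is limited). The gripper opens to 95 mm and grips with 3 to 60 N. Pads are 20 mm wide; open, the fingers measure 119 mm over their backs; the gripper's body (75 mm by 180 mm) begins 59 mm behind the grasp point.
Start: joints at [-78.701, 7.093, 94.555, -0, 78.352, -4.733], TCP at [0.179, -0.625, 0.215] pointing down, gripper open.
Joint ranges: [-149.61, 149.61], [-58.7, 133.49], [1.44, 155.28], [-77.14, 257.14], [18.33, 153.61], [-166.67, 166.67]. Speed limits (degrees/s): [147.25, 147.25, 180, 180, 180, 180].

## Interface

Orientations are given as a 3x3 rotation matrix whose columns are the frame's x, y, z axes.
In Python, from station import robot gives the robot as it stands.
- The arm moves only by the tool drive_effector, called after ">>>" in YAML: its name, and indented under it one key for each argument. Schema: {"type":"object","properties":{"deltas":{"type":"array","items":{"type":"array","items":{"type":"array","items":{"type":"number"},"minItems":6,"maxItems":6},"minItems":1,"maxItems":10},"minItems":1,"maxItems":1},"aperture":{"type":"number"},"grip_n":{"type":"number"},"only":{"type":"string"},"quiet":{"type":"boolean"},"lines":{"type":"string"}},"required":["deltas"],"additionalProperties":false}. deltas is a list that holds a single list of rows (three levels of brackets), with 1 to 10 rows, each of 6 numbers: dx, dy, dz in cm, then a rotation vector rx, ry, rz in units of 2 degrees; each row is the pose to reach, as a shift and turn from the pose commanded when the call began, along the tool's axes at that moment; what a row does not reach only later rows make up. A row lasts 1/10 s, in which the tool goes at most 0.05 m and 8.59 degrees, less where a joint would pass 70% of its speed; a pose out of reach is approached as far as the arm can. aperture is the opening from 0.0 (shut) to 1.0 (fully open), set as the call begins (left out keeps the last). The fingers move at their own pace and stop on an object; grip_n is the grip in N (left out, the last holds). Time passes only in rows, so rows that do not move let the fingers close. The tool returns the time, the measured TCP pose, the force, the opening and the grip force at its end. only (a regular expression) keeps the lines of the reply that match it, lines (a string "A,B") keeps lines A to B, and quiet returns only ok. Input that does not fit is refused with a message, and nothing moves.
- robot.get_obs(): the state, without advancing time (a new reading comes with each control period).
- robot.camera(name): name is "scene" or "top" or "wrist"; returns the picture (384x512x3 uint8, blue, green, red); there is no depth.
- robot.get_calibration(name): a dict with "vertical_fov" (degrees; the focal length in pixels is half the picture's height over the tangent of half this angle, whatever the lens; pixels are square), "cx", "cy" (the principal point, pixels), "D" ([k1, k2, p1, p2, k3] as OpenCV has them; the pictures are not rectified), "origin" and "attitude" of the camera in the world. Camera axes: x right, y down, z forward; pixel columns grow to the right and rows downward; lengths in m; the calibration is good to about 2 mm. A picture is of the moment at which its call begins: read the wrist's pose just before it. get_calibration takes no time and is no camera call; for the wrist camera it gives the pose at the moment of the call.
- robot.finish_job(): hands the job in; it is judged then, once.
The state is a dict: "time": time; "q": joint angles; "qvel": joint speeds; "joint_efforts": joint torques, N m; "eef_pos": TCP position; "eef_rot": TCP orientation; "contact_force": force on the tool from outside, world axes, zero at the start; "ft_torque": the same for the moment, N m; "gripper_width": opening from 0.0 (shut) to 1.0 (fully open); "finger_force": force on a finger pad.
Only numpy, scipy, OpenCV 4.12 (cv2) and the standard library are available. Lean on these libraries where they do the work, as an engineer would, in place of code of your own. Each camera call takes 0.05 s, during which the arm holds its last target. There are 200 camera calls.

## Task

The cover is off this studio power supply and its transformer module has to come up for service. With the wide-blade screwdriver from the tool stand, turn both captive brass screws anticlockwise until their wings are clear of the module's plate, and put the screwdriver back upright in its hole in the stand. Then grip the module by its black bar at the balance point, which lies nearer the transformer end, lift it straight off its pins, and finish still holding it level and steady about 10 cm above its seat, square over the chassis, so that I can work on its underside; leave the valve, the tin and the drive where they are.

Things in the scene. Friction and masses are not known exactly. Their poses are not given: they have to be found in the camera images.
- chassis: Grey open base pan of a power supply, fixed, 160 (x) by 310 (y) mm, rim 38 mm high, dark front strip with a red rocker at -x. Origin: centre of its underside, on the desk; x front to back, y to its left end, z up. Two brackets inside, tops 28 mm above the desk, carry the module's ends; each has a 5 mm locating pin, 7.5 mm high, in an 8 mm hole of the module's plate.
- psu_module: Loose, 0.6-0.9 kg, centred in the chassis, axes parallel to it. Plate 84 (x) by 240 (y) by 4 mm; origin: centre of its underside, z up. Black upright bar, 10 mm thick, along y at x = 0 from y = -97 to 47 mm, top at z = 49 mm: grip it across x from above; plate clear beside it from y = 0 to 50 mm. Heavy yellow transformer, 56 mm wide, 32 mm tall, at y = +80 mm; 26 mm tall capacitors at y = -75.
- balance (a point): The module's balance point, on top of the bar: at x = 0, y = +32 mm, z = 49 mm in the module's axes. Gripped here the module hangs level.
- clip_left (a joint): Angle (rad) of the captive brass screw at the chassis' +y end. 0: its wing (18 mm long, 7 mm wide) points at the module and overlaps its plate by 7 mm. Grows as it turns anticlockwise seen from above; clear of the plate beyond 1.05, stop at 1.35; starts at 0 to 0.2. Friction (0.05 N m) keeps it where it is left; it does not rise as it turns.
- clip_right (a joint): The same for the captive brass screw at the -y end of the chassis; also opens anticlockwise seen from above, from 0 to 1.35 rad, clear from 1.05 on.
- clip_left_screw (a point): Centre of the top face of the left (+y) screw head, on its turning axis, 131 mm from the chassis' centre, 45 mm above the desk; head 18 mm wide. The straight slot runs right across the head along this point's y axis, the direction of the wing; it is 4.4 mm wide (8.4 mm at its bevelled mouth) and 6 mm deep. z up.
- clip_right_screw (a point): The same for the right (-y) screw head.
- tool_stand: Wooden block, fixed, 90 (x) by 56 (y) by 60 mm tall, with an 18 mm round hole through its centre; three spare bits, 14 mm tall, stand at each end (x = -32 and +32 mm). Origin: centre of its underside.
- stand_hole (a point): Centre of the mouth of the hole in the tool stand, on its top face, 60 mm above the desk.
- screwdriver: 90 g, stands upright in the stand, blade down, its 28 mm black collar resting on the block. Origin: centre of the blade's tip, z up the shaft. Blade 12 mm wide along its y axis, 2 mm thick along x, widening to 2.6 mm; collar's underside 55 mm above the tip; orange square handle, 22 by 22 mm, flats facing x and y, from 61 to 124 mm above the tip; cap ends at 129 mm.
- valve: Loose amplifier valve lying on the desk to the right, 78 mm long, 29 mm in diameter; leave it alone. Origin: centre of its underside.
- tin: Loose round tin, 69 by 64 by 18 mm, blue lid, lying near the desk's front edge on the right; leave it alone. Origin: centre of its underside.
- drive: Loose orange portable drive, 68 by 105 by 17 mm, lying to the left; leave it alone. Origin: centre of its underside.

How it is judged:
By the outcome, as a careful person would: the job done as asked, in the order asked, and still so for the second after the job is handed in, while the arm keeps its last pose, push and grip.
It also fails if it takes over 58 s, if anything falls off the work surface, if the arm or the gripper's body presses on something with over 40 N, if the wrist force passes 120 N, or if a joint passes its speed limit or range.

## Working session

There is one attempt and no reset: what is moved stays moved. The work goes in short steps, Python scripts to look and compute and a tool call to move; the robot and the scene stay as the last step left them, time stands still between calls to the robot, and variables do not carry over. Pictures are saved under pics/ and viewed, at most 10 in all, crops included, and the job is handed in when it is done.

```bash
ls; mkdir -p pics
```

Run:
```python
from station import robot
import cv2,numpy as np
for n in ["scene","top"]:
    cv2.imwrite(f"pics/{n}0.png",robot.camera(n))
    c=robot.get_calibration(n); print(n,c)
o=robot.get_obs(); print(o['eef_pos'],o['eef_rot'],o['gripper_width'],o['time'])
```

```text
pics
station.py
scene {'vertical_fov': 43.77047208006774, 'cx': 248.1019525114052, 'cy': 201.1697571297214, 'D': array([0.02155418, 0.        , 0.        , 0.        , 0.        ]), 'origin': array([ 0.15134528, -1.24998396,  0.8970515 ]), 'attitude': array([[ 0.96494579, -0.14469835,  0.21895663],
       [-0.26229394, -0.50299733,  0.82352631],
       [-0.0090283 , -0.85208924, -0.52331866]])}
top {'vertical_fov': 53.636708846222525, 'cx': 257.0428627846875, 'cy': 194.3604008017311, 'D': array([-0.09387248,  0.        ,  0.        ,  0.        ,  0.        ]), 'origin': array([0.31952722, 0.02560181, 1.19558779]), 'attitude': array([[ 0.01548979, -0.98547473,  0.16911421],
       [-0.99964832, -0.01890409, -0.01859786],
       [ 0.02152467, -0.16876666, -0.98542098]])}
[ 0.17938506 -0.62415604  0.21352121] [[ 9.61095808e-01  2.76214949e-01 -3.87030924e-04]
 [ 2.76215189e-01 -9.61094089e-01  1.82274876e-03]
 [ 1.31497320e-04 -1.85874001e-03 -9.99998264e-01]] 1.0020347681769741 0.1
```

View pics/top0.png

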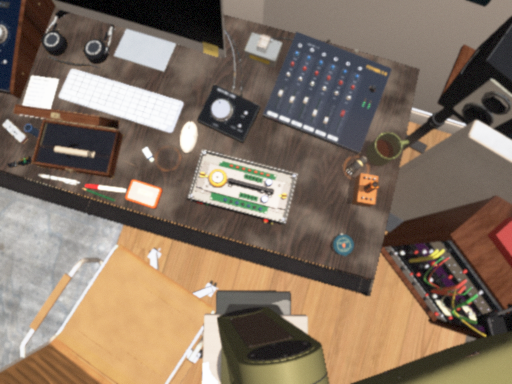

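View pics/scene0.png

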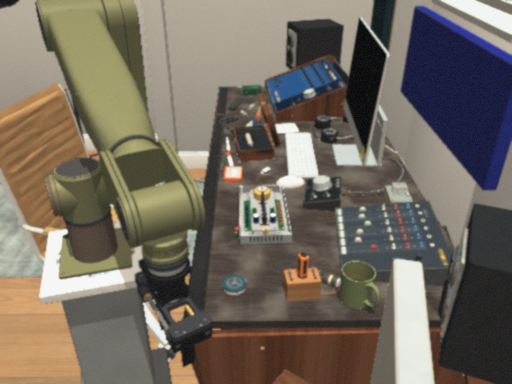

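The top view shows the chassis at about (243,187), the stand with the screwdriver at (368,188), the valve at (355,165), the tin at (343,245) and the drive at (143,193). The scene view agrees with this. I'll zoom in on both.

Create h.py:
```python
import cv2,numpy as np
from station import robot
def K(c,h=384):
    f=h/2/np.tan(np.radians(c['vertical_fov'])/2)
    return np.array([[f,0,c['cx']],[0,f,c['cy']],[0,0,1.]])
def ray(c,uv):
    p=cv2.undistortPoints(np.array(uv,float).reshape(-1,1,2),K(c),c['D']).reshape(-1,2)
    d=np.c_[p,np.ones(len(p))]@np.array(c['attitude']).T
    return np.array(c['origin']),d
def plane(c,uv,z):
    o,d=ray(c,uv); return o+d*((z-o[2])/d[:,2])[:,None]
def proj(c,P):
    R=np.array(c['attitude']).T; t=-R@c['origin']
    return cv2.projectPoints(np.array(P,float).reshape(-1,1,3),cv2.Rodrigues(R)[0],t,K(c),c['D'])[0].reshape(-1,2)
def shot(n,name):
    c=robot.get_calibration(n); im=robot.camera(n); cv2.imwrite(f'pics/{name}.png',im); np.save(f'pics/{name}.npy',c,allow_pickle=True); return im,c
```

Run:
```python
from h import *
a=cv2.imread('pics/top0.png'); b=cv2.imread('pics/scene0.png')
A=cv2.resize(a[145:229,182:308],None,fx=4,fy=4,interpolation=cv2.INTER_CUBIC)
B=cv2.resize(a[145:215,335:385],None,fx=4.8,fy=4.8,interpolation=cv2.INTER_CUBIC)[:336]
cv2.imwrite('pics/z0.png',np.hstack([A,B]))
c=robot.get_calibration('top')
hsv=cv2.cvtColor(a,cv2.COLOR_BGR2HSV)
# chassis centre & corners approx from picture: rim outline
m=((hsv[...,1]<60)&(hsv[...,2]>130)).astype(np.uint8); m[:, :180]=0;m[:,310:]=0;m[:148]=0;m[230:]=0
m=cv2.morphologyEx(m,cv2.MORPH_CLOSE,np.ones((5,5)))
cs=max(cv2.findContours(m,0,2)[0],key=cv2.contourArea); box=cv2.boxPoints(cv2.minAreaRect(cs)); print(box)
P=plane(c,box,.038); print(P, np.linalg.norm(np.diff(P[[0,1,2]],axis=0),axis=1),P.mean(0))
m=((hsv[...,0]<16)&(hsv[...,1]>140)&(hsv[...,2]>110)).astype(np.uint8); m[:,:350]=0;m[:,385:]=0;m[:165]=0;m[212:]=0
cs=max(cv2.findContours(m,0,2)[0],key=cv2.contourArea); box=cv2.boxPoints(cv2.minAreaRect(cs)); print(box)
P=plane(c,box,.06); print(P, np.linalg.norm(np.diff(P[[0,1,2]],axis=0),axis=1),P.mean(0))
```

```text
[[187.10626 197.3964 ]
 [200.46118 146.64767]
 [299.15286 172.61917]
 [285.79794 223.36789]]
[[ 0.50454203  0.21946475  0.038     ]
 [ 0.66780815  0.185055    0.038     ]
 [ 0.58988568 -0.12723671  0.038     ]
 [ 0.42979155 -0.08567645  0.038     ]] [0.1668528  0.32186647] [0.54800685 0.04790165 0.038     ]
[[354.70273 201.78378]
 [359.54056 172.75674]
 [379.81082 176.13513]
 [374.973   205.16217]]
[[ 0.49709873 -0.29509641  0.06      ]
 [ 0.58857308 -0.31308017  0.06      ]
 [ 0.5793129  -0.37722061  0.06      ]
 [ 0.48772936 -0.35825785  0.06      ]] [0.09322539 0.06480545] [ 0.53817852 -0.33591376  0.06      ]
```

View pics/z0.png

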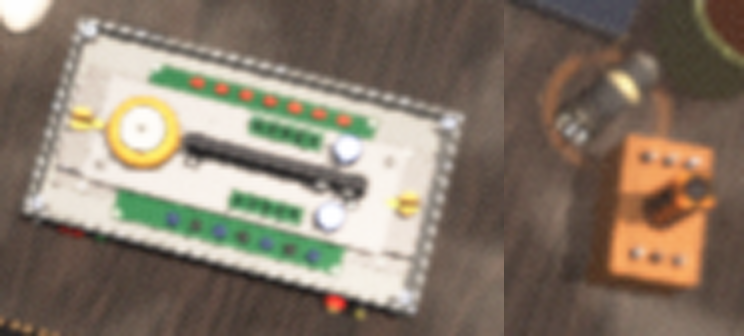

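The chassis is at about (0.548, 0.048) with yaw near -14°. The stand is at about (0.538, -0.336), and its sizes match what's given. Next I'll move the wrist over the stand.

Add to h.py:
```python
def go(x,y,z,yaw):
    o=robot.get_obs(); R=np.array(o['eef_rot']); p=np.array(o['eef_pos'])
    d=R.T@(np.array([x,y,z])-p); a=np.radians(yaw)
    T=np.array([[np.cos(a),np.sin(a),0],[np.sin(a),-np.cos(a),0],[0,0,-1]])
    r=np.degrees(cv2.Rodrigues(R.T@T)[0].ravel())
    print('ROW',np.round(d,4),np.round(r,2),'now',np.round(p,4),'yaw',round(np.degrees(np.arctan2(R[1,0],R[0,0])),2),'F',np.round(o['contact_force'],1),'t',round(o['time'],2),'grip',round(o['gripper_width'],3),round(o['finger_force'],1) if np.isscalar(o['finger_force']) else o['finger_force'])
```

Run:
```python
from h import *
c=robot.get_calibration('wrist'); o=robot.get_obs(); R=np.array(o['eef_rot'])
print(R.T@(c['origin']-o['eef_pos']), R.T@c['attitude'],c['vertical_fov'],c['D'])
go(.50,-.33,.30,-10)
```

```text
[ 0.06700324  0.00030569 -0.17166046] [[-6.30122185e-04 -9.70876125e-01 -2.39581203e-01]
 [ 9.99998755e-01 -2.65191928e-04 -1.55543459e-03]
 [ 1.44659930e-03 -2.39581885e-01  9.70875084e-01]] 62.935576195525535 [-0.00284147  0.          0.          0.          0.        ]
ROW [ 0.3894 -0.1943 -0.0861] [-1.100e-01  2.000e-02  2.603e+01] now [ 0.1794 -0.6242  0.2135] yaw 16.03 F [-0.5 -0.3 -1.9] t 0.1 grip 1.002 0.0
```

Careful with the scale: shifts go in cm and turns go in units of 2 degrees. That gives: 0.33 m is 33, 0.389 m is 38.9, 10 degrees is 5.

>>> drive_effector:
  deltas:
    - [[5, -2, -3, 0, 0, 0], [10, -4.5, -6, 0, 0, 2.5], [15, -7, -8.6, 0, 0, 5], [20, -10, -8.6, 0, 0, 7.5], [25, -12, -8.6, 0, 0, 10], [29, -14.5, -8.6, 0, 0, 12], [33, -16.5, -8.6, 0, 0, 13], [37, -18.5, -8.6, 0, 0, 13], [38.9, -19.4, -8.6, 0, 0, 13], [38.9, -19.4, -8.6, 0, 0, 13]]

```text
time: 1.1
eef_pos: [0.5028, -0.3268, 0.3]
eef_rot: [[0.986, -0.167, 0.0], [-0.167, -0.986, 0.002], [-0.0, -0.002, -1.0]]
contact_force: [-0.1, -0.2, -0.8]
gripper_width: 1.001
finger_force: 0.0
```

>>> drive_effector:
  deltas:
    - [[0, 0, 0, 0, 0, 0], [0, 0, 0, 0, 0, 0], [0, 0, 0, 0, 0, 0]]

```text
time: 1.4
eef_pos: [0.4988, -0.3319, 0.3005]
eef_rot: [[0.985, -0.175, -0.0], [-0.175, -0.985, -0.0], [-0.0, 0.0, -1.0]]
contact_force: [0.0, 0.3, 0.3]
gripper_width: 1.0
finger_force: 0.0
```

Run:
```python
from h import *
im,c=shot('wrist','w1'); go(.538,-.336,.3,-10)
```

```text
ROW [ 0.0393 -0.0029  0.0005] [ 0.    0.02 -0.09] now [ 0.4988 -0.332   0.3005] yaw -10.09 F [ 0.7 -0.1  0.3] t 1.45 grip 1.0 0.0
```

View pics/w1.png

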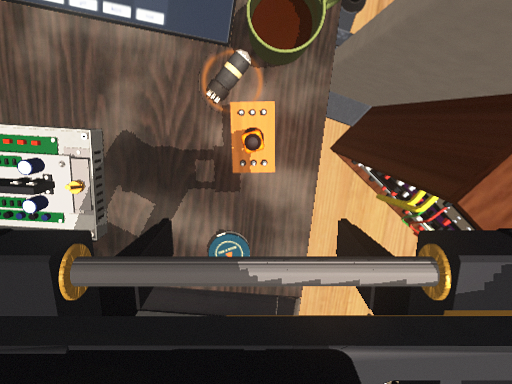

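The wrist view shows the stand's top from (231,101) to (275,172), square to the tool, with the handle cap at (253,142) and the bits at y≈111 and y≈163. I'll measure these precisely and zoom in.

Run:
```python
from h import *
im=cv2.imread('pics/w1.png'); c=np.load('pics/w1.npy',allow_pickle=True).item()
hsv=cv2.cvtColor(im,cv2.COLOR_BGR2HSV)
m=((hsv[...,0]<20)&(hsv[...,1]>120)&(hsv[...,2]>120)).astype(np.uint8); k=np.zeros_like(m);k[96:180,225:282]=1;m*=k
m=cv2.morphologyEx(m,cv2.MORPH_OPEN,np.ones((3,3)))
cs=max(cv2.findContours(m,0,2)[0],key=cv2.contourArea); b=cv2.boxPoints(cv2.minAreaRect(cs)); print(b)
P=plane(c,b,.06); print(P,np.linalg.norm(np.diff(P[:3],axis=0),axis=1)); C=P.mean(0);print('centre',C)
for i in range(2):
    d=P[i+1]-P[i]; print(np.degrees(np.arctan2(d[1],d[0])))
for z in (.06,.129,.134): print(z,proj(c,[C[0],C[1],z]))
z=cv2.resize(im[96:180,222:288],None,fx=7,fy=7,interpolation=cv2.INTER_CUBIC); cv2.imwrite('pics/z1.png',z)
```

```text
[[230.      172.     ]
 [230.      101.00001]
 [274.      101.     ]
 [274.      172.     ]]
[[ 0.50087937 -0.29908655  0.06      ]
 [ 0.5897463  -0.31665162  0.06      ]
 [ 0.58000154 -0.37123907  0.06      ]
 [ 0.4906209  -0.35667553  0.06      ]] [0.09058622 0.05545044]
centre [ 0.54031202 -0.33591319  0.06      ]
-11.180730177497502
-100.12162285071945
0.06 [[251.9973051  137.44580045]]
0.129 [[251.43561894 141.47910329]]
0.134 [[251.38617234 141.83416821]]
```

View pics/z1.png

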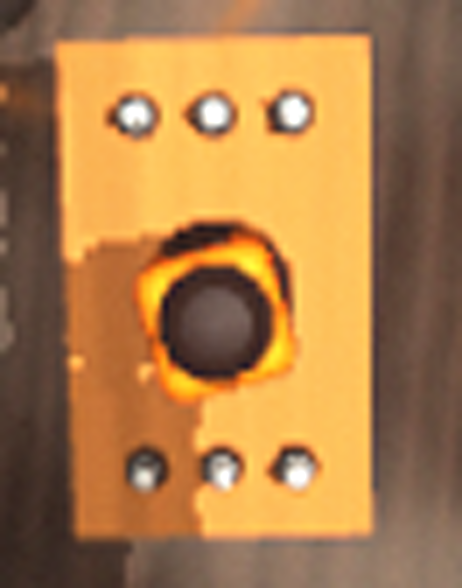

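The square handle is turned about 13° anticlockwise in the picture relative to the tool. The zoom corners are about (268,240), (297,365) and (175,398), with the cap centre at (217,322).

Run:
```python
from h import *
c=np.load('pics/w1.npy',allow_pickle=True).item()
Z=lambda l:np.array(l,float)/7+[222,96]-.43
P=plane(c,Z([(268,240),(297,365),(175,398),(143,278)]),.129);print(P)
for i in range(3):
    d=P[i+1]-P[i]; print(np.linalg.norm(d),np.degrees(np.arctan2(d[1],d[0])))
C=plane(c,Z([(217,322)]),.134)[0];print('cap',C)
B=plane(c,Z([(135,115),(213,113),(292,112),(147,467),(222,467),(296,467)]),.074);print(B,'stand',B.mean(0)); d=B[1]-B[4];print(np.linalg.norm(d),np.degrees(np.arctan2(d[1],d[0])))
print(robot.get_obs()['q'])
go(C[0],C[1],.15,4)
```

```text
[[ 0.55084976 -0.34698805  0.129     ]
 [ 0.53132781 -0.34815811  0.129     ]
 [ 0.52962901 -0.3285919   0.129     ]
 [ 0.54858245 -0.32708617  0.129     ]]
0.019556976494912982 -176.57002846700047
0.019639824314463514 94.96216699920151
0.01901315752986523 4.542234805921912
cap [ 0.54036456 -0.33720457  0.134     ]
[[ 0.57385077 -0.3281885   0.074     ]
 [ 0.57178147 -0.34171214  0.074     ]
 [ 0.56951617 -0.35537251  0.074     ]
 [ 0.51254354 -0.31882233  0.074     ]
 [ 0.51014754 -0.33226823  0.074     ]
 [ 0.50778403 -0.34553337  0.074     ]] stand [ 0.54093725 -0.33698285  0.074     ]
0.06235325688362995 -8.711446086162944
[-3.87733644e+01 -1.53729848e+00  9.53188332e+01 -1.28929101e-02
  8.62319456e+01  6.13213198e+01]
ROW [ 0.0419 -0.0022  0.1505] [  0.     0.02 -14.09] now [ 0.4988 -0.332   0.3005] yaw -10.09 F [ 0.7 -0.1  0.3] t 1.45 grip 1.0 0.0
```

>>> drive_effector:
  deltas:
    - [[2.1, -0.1, 3, 0, 0, -3.5], [4.2, -0.2, 6, 0, 0, -7.15], [4.2, -0.2, 10, 0, 0, -7.15], [4.2, -0.2, 14, 0, 0, -7.15], [4.2, -0.2, 17, 0, 0, -7.15], [4.2, -0.2, 19.5, 0, 0, -7.15], [4.2, -0.2, 21, 0, 0, -7.15], [4.2, -0.2, 21.95, 0, 0, -7.15], [4.2, -0.2, 21.95, 0, 0, -7.15]]

```text
time: 2.35
eef_pos: [0.5408, -0.3363, 0.0803]
eef_rot: [[0.997, 0.075, -0.001], [0.075, -0.997, 0.001], [-0.001, -0.001, -1.0]]
contact_force: [0.2, -0.0, -0.5]
gripper_width: 0.999
finger_force: 0.0
```

>>> drive_effector:
  deltas:
    - [[0, 0, 0, 0, 0, 0], [0, 0, 0, 0, 0, 0], [0, 0, 0, 0, 0, 0], [0, 0, 0, 0, 0, 0], [0, 0, 0, 0, 0, 0], [0, 0, 0, 0, 0, 0], [0, 0, 0, 0, 0, 0], [0, 0, 0, 0, 0, 0]]
  aperture: 0.0
  grip_n: 45

```text
time: 3.15
eef_pos: [0.5415, -0.3361, 0.0811]
eef_rot: [[0.997, 0.076, -0.0], [0.076, -0.997, 0.0], [-0.0, -0.0, -1.0]]
contact_force: [-0.3, -0.3, 0.5]
gripper_width: 0.388
finger_force: 0.0
```

Run:
```python
from h import *
go(.5408,-.337,.18,4.3)
```

```text
ROW [-0.0007  0.0008 -0.0989] [-0.    0.01  0.03] now [ 0.5415 -0.3361  0.0811] yaw 4.33 F [-0.3 -0.3  0.5] t 3.15 grip 0.388 0.0
```

>>> drive_effector:
  deltas:
    - [[0, 0, 0, 0, 0, 0], [0, 0, 0, 0, 0, 0], [0, 0, 0, 0, 0, 0], [0, 0, 0, 0, 0, 0], [0, 0, 0, 0, 0, 0]]

```text
time: 3.65
eef_pos: [0.5414, -0.3362, 0.0811]
eef_rot: [[0.997, 0.075, -0.0], [0.075, -0.997, -0.0], [-0.0, 0.0, -1.0]]
contact_force: [0.6, -0.6, -0.4]
gripper_width: 0.226
finger_force: 45.0
```

>>> drive_effector:
  deltas:
    - [[0, 0, -2, 0, 0, 0], [0, 0, -5, 0, 0, 0], [0, 0, -9, 0, 0, 0], [0, 0, -13, 0, 0, 0], [0, 0, -17, 0, 0, 0], [0, 0, -17, 0, 0, 0], [0, 0, -17, 0, 0, 0]]

```text
time: 4.35
eef_pos: [0.5419, -0.3364, 0.2525]
eef_rot: [[0.997, 0.076, 0.002], [0.076, -0.997, -0.001], [0.002, 0.002, -1.0]]
contact_force: [-0.1, 0.1, -1.9]
gripper_width: 0.226
finger_force: 45.0
```

Run:
```python
from h import *
go(.5408,-.337,.25,4.3)
im,c=shot('wrist','w2'); im2,c2=shot('scene','s2')
p=robot.get_obs()['eef_pos']; u=proj(c2,[p-[0,0,.076],p]); print(u,proj(c,[p-[0,0,.076]]))
x,y=u.mean(0).astype(int); a=cv2.resize(im2[y-45:y+45,x-35:x+35],None,fx=5,fy=5,interpolation=2)
b=cv2.resize(im[150:330,170:350],(450,450)); cv2.imwrite('pics/z2.png',np.hstack([a,b]))
```

```text
ROW [-0.0011  0.0005  0.0025] [ 0.09 -0.11  0.03] now [ 0.5419 -0.3364  0.2525] yaw 4.33 F [-0.1  0.1 -1.9] t 4.35 grip 0.226 45.0
[[304.01972662 240.7456737 ]
 [305.6234352  215.78274508]] [[253.14058254 202.21767998]]
```

View pics/z2.png

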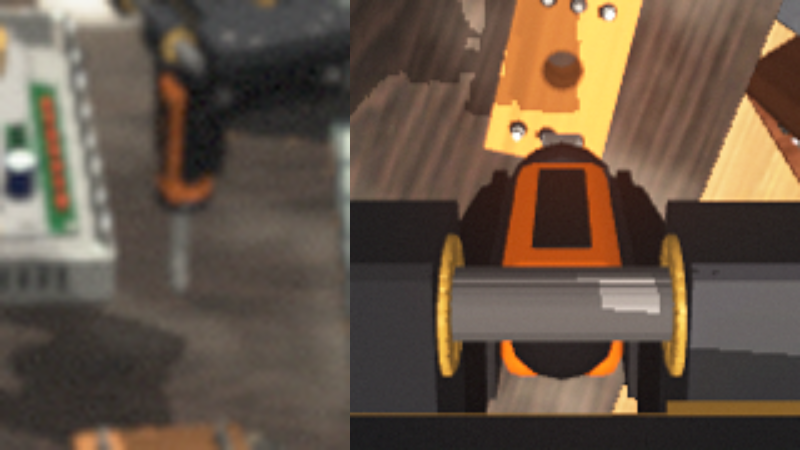

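The scene crop shows the driver upright in the gripper. The wrist crop shows the blade tip at composite (560,138), which is raw (254,205), wide along tool y. That is 3 px from the predicted tip. Next I'll look at the chassis.

Run:
```python
from h import *
go(.42,.05,.30,-12)
```

```text
ROW [-0.0913 -0.3936 -0.05  ] [-0.11  0.17 16.33] now [ 0.5407 -0.3355  0.2489] yaw 4.33 F [ 0.1  0.5 -1.4] t 4.45 grip 0.225 45.0
```

To row units: -0.394 m is -39.4, -0.36 m is -36, 16.3 degrees is 8.15.

>>> drive_effector:
  deltas:
    - [[-1, -4, -1, 0, 0, 1], [-2, -8, -2, 0, 0, 2], [-3, -12, -3, 0, 0, 3], [-4, -16, -4, 0, 0, 4], [-5, -20, -5, 0, 0, 5], [-6, -24, -5, 0, 0, 6], [-7, -28, -5, 0, 0, 7], [-8, -32, -5, 0, 0, 8.15], [-9, -36, -5, 0, 0, 8.15], [-9.1, -39.4, -5, 0, 0, 8.15]]

```text
time: 5.45
eef_pos: [0.419, 0.0515, 0.2987]
eef_rot: [[0.978, -0.207, -0.004], [-0.207, -0.978, 0.0], [-0.004, 0.001, -1.0]]
contact_force: [0.2, 0.7, -1.5]
gripper_width: 0.229
finger_force: 45.0
```

>>> drive_effector:
  deltas:
    - [[0, 0, 0, 0, 0, 0], [0, 0, 0, 0, 0, 0], [0, 0, 0, 0, 0, 0]]

```text
time: 5.75
eef_pos: [0.4208, 0.0492, 0.2999]
eef_rot: [[0.978, -0.208, -0.002], [-0.208, -0.978, -0.0], [-0.002, 0.001, -1.0]]
contact_force: [0.8, -0.7, -1.6]
gripper_width: 0.227
finger_force: 45.0
```

Run:
```python
from h import *
im,c=shot('wrist','w3'); go(.42,.05,.3,-12); print(robot.get_obs()['q'])
```

```text
ROW [-0.0011 -0.0008  0.0002] [ 0.04  0.1  -0.05] now [0.4209 0.049  0.3002] yaw -12.05 F [ 0.3  0.2 -1.2] t 5.8 grip 0.23 45.0
[-6.20461099e-01 -2.51562651e+01  1.14964059e+02 -1.82315744e-02
  9.02975376e+01  1.01433942e+02]
```

View pics/w3.png

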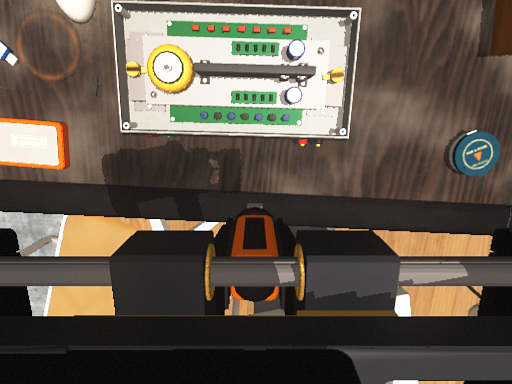

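The view shows the left screw at about (134,69), the right screw at (336,75), the rim corners at (113,3), (360,9), (350,137) and (121,132), and the blade tip at (255,207).

Run:
```python
from h import *
im=cv2.imread('pics/w3.png'); c=np.load('pics/w3.npy',allow_pickle=True).item()
P=plane(c,[(113,3),(360,9),(350,137),(121,132)],.038); print(P,P.mean(0))
for i in range(4):
    d=P[(i+1)%4]-P[i]; print(np.linalg.norm(d),np.degrees(np.arctan2(d[1],d[0])))
hsv=cv2.cvtColor(im,cv2.COLOR_BGR2HSV)
m=((hsv[...,0]>15)&(hsv[...,0]<35)&(hsv[...,1]>110)&(hsv[...,2]>90)).astype(np.uint8)
n,l,s,cc=cv2.connectedComponentsWithStats(m)
for i in range(1,n):
    if s[i,4]>25 and s[i,1]<140: print(s[i],cc[i])
S=plane(c,[(134,69),(336,75)],.045); print(S,np.linalg.norm(S[0]-S[1]),S.mean(0)); d=S[0]-S[1]; print(np.degrees(np.arctan2(-d[0],d[1])))
print('tip',plane(c,[(255,207)],.3-.076))
a=[cv2.resize(im[y-20:y+20,x-20:x+20],None,fx=10,fy=10,interpolation=cv2.INTER_CUBIC) for x,y in((134,69),(336,75))]
cv2.imwrite('pics/z3.png',np.hstack(a))
```

```text
[[ 0.65669357  0.1777985   0.038     ]
 [ 0.5861423  -0.12009009  0.038     ]
 [ 0.43314907 -0.08647342  0.038     ]
 [ 0.50466334  0.21648902  0.038     ]] [0.54516207 0.046931   0.038     ]
0.30612920880132016 -103.32429612537558
0.1566429442106676 167.60752835930114
0.311288499369003 76.71845186138479
0.15687622159627038 -14.278234374431756
[ 126   44   69   49 1130] [169.14955752  69.52300885]
[126  62  13   6  55] [131.74545455  64.36363636]
[327  68  17   9  68] [335.72058824  71.38235294]
[332  76  12   7  55] [337.34545455  78.70909091]
[[ 0.57633643  0.17297094  0.045     ]
 [ 0.51540306 -0.07769488  0.045     ]] 0.25796554922835685 [0.54586975 0.04763803 0.045     ]
-13.662803193068319
tip [[0.41620609 0.04960583 0.224     ]]
```

View pics/z3.png

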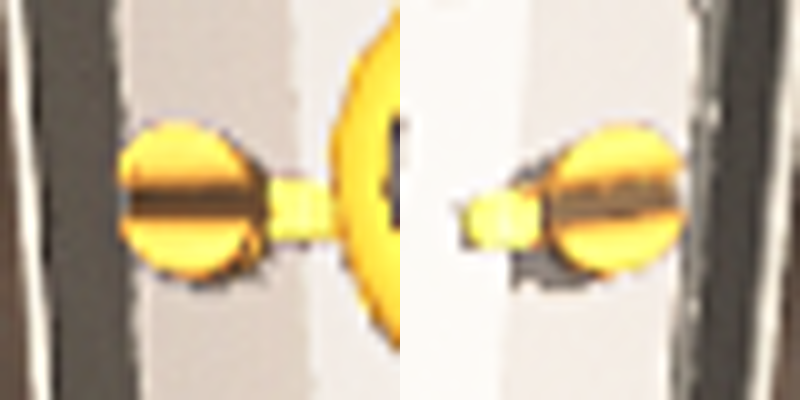

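Run:
```python
from h import *
im=cv2.imread('pics/w3.png'); c=np.load('pics/w3.npy',allow_pickle=True).item()
L=lambda l,x,y:np.array(l,float)/10+[x-20,y-20]-.45
S=np.r_[plane(c,L([(188,201)],134,69),.045),plane(c,L([(217,200)],336,75),.045)]
C=S.mean(0); d=S[0]-S[1]; yaw=np.arctan2(-d[0],d[1]); print(S,np.linalg.norm(d),C,np.degrees(yaw))
u=np.array([-np.sin(yaw),np.cos(yaw),0]); print('screws',C+.131*u,C-.131*u)
for e,x,y in(([(262,198),(130,203)],134,69),([(278,190),(152,212)],336,75)):
    q=plane(c,L(e,x,y),.045); v=q[1]-q[0]; print('slot yaw',np.degrees(np.arctan2(-v[0],v[1])))
# blade tip in w3: rows profile
g=cv2.cvtColor(im,6); print(g[196:216,247:265:2]); 
s=C+.131*u; go(s[0],s[1],.20,-12)
s=C-.131*u; go(s[0],s[1],.20,-5)
```

```text
[[ 0.57717877  0.17490414  0.045     ]
 [ 0.51560703 -0.07933859  0.045     ]] 0.261592137546268 [0.5463929  0.04778277 0.045     ] -13.61361293635453
screws [0.57722677 0.17510234 0.045     ] [ 0.51555903 -0.0795368   0.045     ]
slot yaw -10.079320696241753
slot yaw -2.595451504318627
[[ 37  40  35  40  38  35  37  38  37]
 [ 40  39  37  37  35  37  36  38  37]
 [ 39  39  38  38  37  38  37  39  39]
 [ 41  40  40  36  39  41  40  39  39]
 [ 39  41  39  38  38  38  38  39  37]
 [ 40  41  40  37  39  37  39  36  36]
 [ 41  42  39  40  35  37  38  36  39]
 [ 55  66  64  64  67  62  63  64  40]
 [ 64  72  73  74  77  76  69  74  38]
 [ 73  76  73  77  76  87  70  93  35]
 [ 80  75  81  76  70  82  76 111  37]
 [ 77  78  58  39  33  47  74 120  33]
 [ 47  41  22  15  16  18  35  70  35]
 [ 20  15  15  23  24  20  17  23  21]
 [ 20  24  25  27  21  25  22  21  14]
 [ 26  23  24  25  26  24  22  23  24]
 [ 25  24  27  25  23  21  25  24  27]
 [ 23  26  29  30  35  27  27  20  26]
 [ 28  31  37  37  34  31  28  26  20]
 [ 67  66  69  66  67  67  66  64  64]]
ROW [ 0.1267 -0.1561  0.0999] [ 0.04  0.1  -0.05] now [0.4209 0.049  0.3002] yaw -12.05 F [ 0.3  0.2 -1.2] t 5.8 grip 0.23 45.0
ROW [0.1195 0.1058 0.1   ] [ 0.03  0.1  -7.05] now [0.4209 0.049  0.3002] yaw -12.05 F [ 0.3  0.2 -1.2] t 5.8 grip 0.23 45.0
```

The screws come out 261.6 mm apart against 262 mm expected, so the measurement is good. Going to the left screw with the slot at yaw -10.1°.

To row units: 0.1267 m is 12.67, 0.1 m is 10, -2 degrees is -1.

>>> drive_effector:
  deltas:
    - [[3, -3.6, 0, 0, 0, -0.5], [6, -7.2, 0, 0, 0, -1], [9, -10.8, 2, 0, 0, -1], [11.5, -14, 5, 0, 0, -1], [12.67, -15.6, 8, 0, 0, -1], [12.67, -15.6, 10, 0, 0, -1], [12.67, -15.6, 12, 0, 0, -1], [12.67, -15.6, 12, 0, 0, -1], [12.67, -15.6, 12, 0, 0, -1]]

```text
time: 6.7
eef_pos: [0.5775, 0.1751, 0.1808]
eef_rot: [[0.985, -0.175, -0.001], [-0.175, -0.985, -0.0], [-0.001, 0.0, -1.0]]
contact_force: [-0.6, 0.7, -0.4]
gripper_width: 0.23
finger_force: 45.0
```

Run:
```python
from h import *
c=np.load('pics/w3.npy',allow_pickle=True).item()
print('w3 tip exp',proj(c,[[.4209+.001*.978,.049-.001*.208,.3002-.0761],[.4209,.049,.3002-.0761]]))
im,c=shot('wrist','w4'); o=robot.get_obs();p=o['eef_pos']; go(.5772,.1751,.1165,-10.1)
print(proj(c,[[p[0],p[1],p[2]-.0761],[.5772,.1751,.045]]))
cv2.imwrite('pics/z4.png',cv2.resize(im[150:270,190:320],None,fx=5,fy=5,interpolation=2))
```

```text
w3 tip exp [[254.52821966 200.30368109]
 [254.52893216 201.48607785]]
ROW [-0.0009  0.0005  0.0656] [-0.02 -0.06  0.05] now [0.5781 0.1754 0.1821] yaw -10.05 F [ 0.5  0.3 -0.9] t 6.75 grip 0.233 45.0
[[253.85939997 201.50017611]
 [254.49649779 186.35449903]]
```

View pics/z4.png

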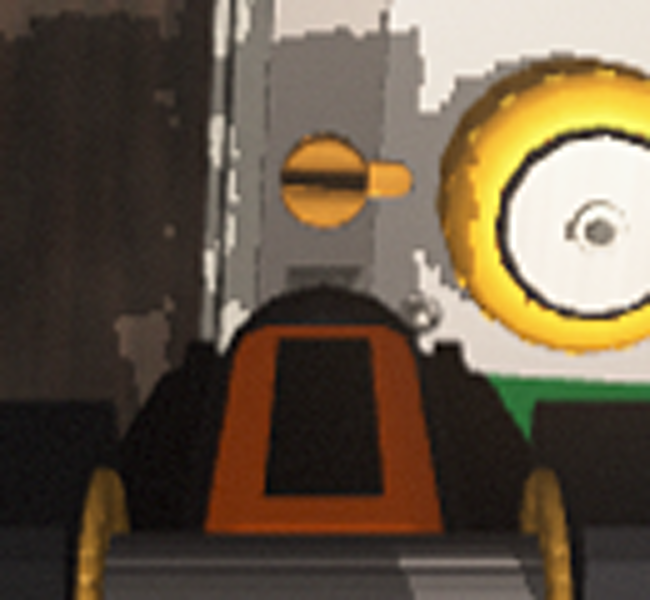

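The blade tip edge is at zoom (325,265), which is 2 mm behind the prediction in tool x. The screw slot at zoom (325,182) is exactly where predicted. I'll correct +2 mm in x and descend.

To row units: 0.0655 m is 6.55, 0.061 m is 6.1, 1 degrees is 0.5.

>>> drive_effector:
  deltas:
    - [[0.1, 0.05, 1.5, 0, 0, 0.25], [0.1, 0.05, 3, 0, 0, 0.5], [0.1, 0.05, 4, 0, 0, 0.5], [0.1, 0.05, 4.8, 0, 0, 0.5], [0.1, 0.05, 5.5, 0, 0, 0.5], [0.1, 0.05, 6.1, 0, 0, 0.5], [0.1, 0.05, 6.55, 0, 0, 0.5], [0.1, 0.05, 6.55, 0, 0, 0.5]]

```text
time: 7.55
eef_pos: [0.5781, 0.1755, 0.1151]
eef_rot: [[0.982, -0.19, -0.0], [-0.19, -0.982, -0.0], [-0.0, 0.0, -1.0]]
contact_force: [0.7, -0.1, -1.2]
gripper_width: 0.231
finger_force: 45.0
```

Run:
```python
from h import *
im,c=shot('wrist','w5'); go(.5772,.1751,.1165,-11)
```

```text
ROW [-0.0009  0.0006 -0.0009] [0.   0.01 0.03] now [0.5782 0.1755 0.1156] yaw -10.97 F [ 0.3 -0.2 -0.1] t 7.6 grip 0.23 45.0
```

To row units: -8 degrees is -4.

>>> drive_effector:
  deltas:
    - [[0, 0, 0, 0, 0, -4], [0, 0, 0, 0, 0, -8], [0, 0, 0, 0, 0, -12], [0, 0, 0, 0, 0, -16]]

```text
time: 8.0
eef_pos: [0.5785, 0.1759, 0.1163]
eef_rot: [[0.931, 0.364, 0.001], [0.364, -0.931, 0.001], [0.001, -0.001, -1.0]]
contact_force: [0.6, 1.3, -1.5]
gripper_width: 0.232
finger_force: 45.0
```

```bash
python3 -c "
from h import *
o=robot.get_obs();print(o['ft_torque']);go(.5772,.1751,.1165,66)"
```

```text
[ 0.25012248  0.04012616 -0.10752283]
ROW [-0.0015  0.0003 -0.0002] [-1.000e-02 -8.000e-02 -4.466e+01] now [0.5785 0.1759 0.1163] yaw 21.34 F [ 0.6  1.3 -1.5] t 8.0 grip 0.232 45.0
```

Torque is about -0.1 N m, so the blade is engaged. Continuing the turn.

>>> drive_effector:
  deltas:
    - [[0, 0, 0, 0, 0, -4], [0, 0, 0, 0, 0, -8], [0, 0, 0, 0, 0, -12], [0, 0, 0, 0, 0, -16], [0, 0, 0, 0, 0, -20], [0, 0, 0, 0, 0, -23], [0, 0, 0, 0, 0, -23]]

```text
time: 8.7
eef_pos: [0.5777, 0.1763, 0.1162]
eef_rot: [[0.391, 0.92, -0.001], [0.92, -0.391, 0.002], [0.001, -0.002, -1.0]]
contact_force: [-2.8, 2.7, 1.5]
gripper_width: 0.229
finger_force: 45.0
```

```bash
python3 -c "
from h import *
o=robot.get_obs();print(o['ft_torque']);go(.5772,.1751,.1165,66)"
```

```text
[ 0.6996216   0.6586126  -0.07218897]
ROW [-0.0013  0.     -0.0003] [-0.1  -0.06  1.  ] now [0.5777 0.1763 0.1162] yaw 67.0 F [-2.8  2.7  1.5] t 8.7 grip 0.229 45.0
```

>>> drive_effector:
  deltas:
    - [[0, 0, 0, 0, 0, 3.5], [0, 0, -1, 0, 0, 3.5], [0, 0, -2.5, 0, 0, 3.5], [0, 0, -4.5, 0, 0, 3.5], [0, 0, -7, 0, 0, 3.5], [0, 0, -9, 0, 0, 3.5], [0, 0, -9, 0, 0, 3.5]]

```text
time: 9.4
eef_pos: [0.5809, 0.1759, 0.2117]
eef_rot: [[0.499, 0.867, 0.009], [0.867, -0.499, 0.002], [0.006, 0.007, -1.0]]
contact_force: [0.6, 0.1, -0.4]
gripper_width: 0.229
finger_force: 45.0
```

Run:
```python
from h import *
im,c=shot('wrist','w6'); go(.5156,-.0795,.20,-3); print(robot.get_obs()['q'])
u=proj(c,[.5772,.1751,.045])[0]; print(u); x,y=u.astype(int)
m=cv2.resize(im[max(0,y-40):y+60,max(0,x-60):x+60],None,fx=5,fy=5,interpolation=2); cv2.imwrite('pics/z6.png',m)
```

```text
ROW [-0.2532  0.0717  0.0085] [ 0.12 -0.33 63.06] now [0.5798 0.1757 0.2091] yaw 60.06 F [-0.4  0.1 -1.1] t 9.45 grip 0.229 45.0
[ 1.17897862e+01  1.56608834e+00  1.00941742e+02 -1.68503174e-02
  7.71608006e+01  4.17291465e+01]
[250.71204248 183.5293469 ]
```

View pics/z6.png

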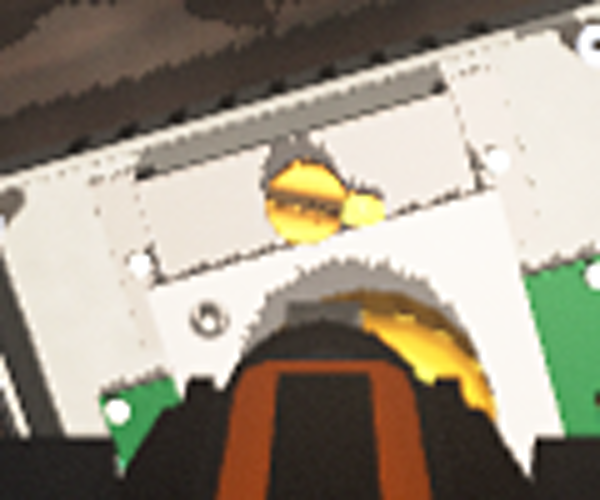

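The left wing, head at zoom (305,205) and tip at (378,212), is now about 22° off the plate edge, so the clip is at about 68° and clear. On to the right screw.

To row units: -0.2525 m is -25.25, -0.245 m is -24.5, 63 degrees is 31.5.

>>> drive_effector:
  deltas:
    - [[-3, 1, 0, 0, 0, 4], [-6, 2, 0, 0, 0, 8], [-9, 3, 0, 0, 0, 12], [-12, 4, 0, 0, 0, 16], [-15, 5, 0, 0, 0, 20], [-18, 6, 0, 0, 0, 24], [-21.5, 6.5, 0, 0, 0, 28], [-24.5, 7, 0, 0, 0, 31.5], [-25.25, 7, 1, 0, 0, 31.5], [-25.25, 7, 2.5, 0, 0, 31.5]]

```text
time: 10.45
eef_pos: [0.5125, -0.0789, 0.18]
eef_rot: [[0.999, -0.052, 0.001], [-0.052, -0.999, 0.0], [0.001, -0.0, -1.0]]
contact_force: [-0.4, -0.1, -0.5]
gripper_width: 0.228
finger_force: 45.0
```

>>> drive_effector:
  deltas:
    - [[0, 0, 0, 0, 0, 0], [0, 0, 0, 0, 0, 0]]

```text
time: 10.65
eef_pos: [0.5122, -0.077, 0.1791]
eef_rot: [[0.999, -0.05, -0.003], [-0.05, -0.999, 0.001], [-0.003, -0.001, -1.0]]
contact_force: [0.3, 1.7, -0.5]
gripper_width: 0.228
finger_force: 45.0
```

Run:
```python
from h import *
im,c=shot('wrist','w7'); o=robot.get_obs();p=o['eef_pos']; go(.5176,-.0796,.1165,-3)
print(proj(c,[[p[0],p[1],p[2]-.0761],[.5156,-.0795,.045]]))
cv2.imwrite('pics/z7.png',cv2.resize(im[150:250,205:305],None,fx=6,fy=6,interpolation=2))
```

```text
ROW [0.005  0.0022 0.0635] [-0.03  0.06  0.15] now [ 0.5128 -0.0771  0.18  ] yaw -2.85 F [ 0.4 -0.  -0.9] t 10.7 grip 0.234 45.0
[[254.65583052 201.17426923]
 [256.97135426 182.7609034 ]]
```

View pics/z7.png

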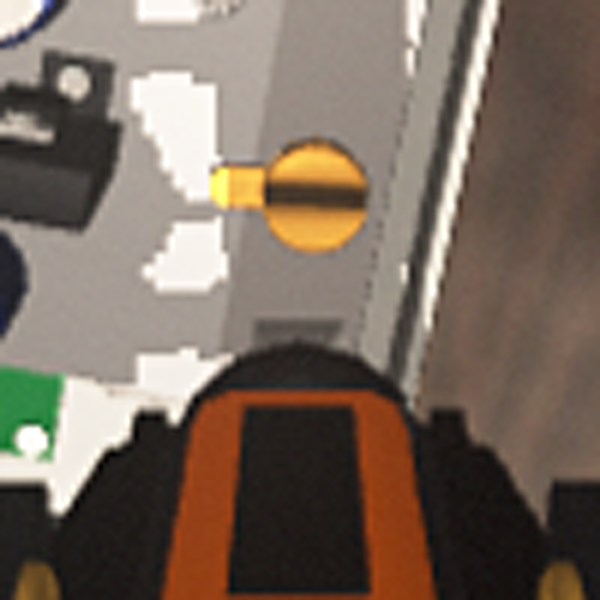

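The right slot at zoom (316,195) is where predicted and aligned with the blade, whose tip edge is at (298,320). Insert and turn.

>>> drive_effector:
  deltas:
    - [[0.5, 0.25, 1.5, 0, 0, 0], [0.5, 0.25, 3, 0, 0, 0], [0.5, 0.25, 4, 0, 0, 0], [0.5, 0.25, 4.8, 0, 0, 0], [0.5, 0.25, 5.5, 0, 0, 0], [0.5, 0.25, 6, 0, 0, 0], [0.5, 0.25, 6.35, 0, 0, 0], [0.5, 0.25, 6.35, 0, 0, 0]]

```text
time: 11.5
eef_pos: [0.5174, -0.0809, 0.1168]
eef_rot: [[0.999, -0.052, -0.0], [-0.052, -0.999, 0.0], [-0.0, -0.0, -1.0]]
contact_force: [0.2, -0.1, -1.2]
gripper_width: 0.232
finger_force: 45.0
```

```bash
python3 -c "
from h import *
go(.5174,-.0796,.1165,67)"
```

```text
ROW [-0.0001 -0.0013  0.0003] [-2.000e-02  2.000e-02 -6.998e+01] now [ 0.5174 -0.0809  0.1168] yaw -2.98 F [ 0.2 -0.1 -1.2] t 11.5 grip 0.232 45.0
```

>>> drive_effector:
  deltas:
    - [[0, 0, 0, 0, 0, -4], [0, 0, 0, 0, 0, -8], [0, 0, 0, 0, 0, -12], [0, 0, 0, 0, 0, -16], [0, 0, 0, 0, 0, -20]]

```text
time: 12.0
eef_pos: [0.5173, -0.0806, 0.1173]
eef_rot: [[0.795, 0.606, -0.001], [0.606, -0.795, 0.001], [0.0, -0.001, -1.0]]
contact_force: [-1.0, 0.6, -1.7]
gripper_width: 0.23
finger_force: 45.0
```

```bash
python3 -c "
from h import *
o=robot.get_obs();print(o['ft_torque']);go(.5174,-.0796,.1165,67)"
```

```text
[ 0.28456313  0.25015126 -0.05678017]
ROW [ 0.0007 -0.0007  0.0008] [-6.000e-02 -2.000e-02 -2.966e+01] now [ 0.5173 -0.0806  0.1173] yaw 37.34 F [-1.   0.6 -1.7] t 12.0 grip 0.23 45.0
```

To row units: -31 degrees is -15.5.

>>> drive_effector:
  deltas:
    - [[0, 0, 0, 0, 0, -4], [0, 0, 0, 0, 0, -8], [0, 0, 0, 0, 0, -12], [0, 0, 0, 0, 0, -15], [0, 0, 0, 0, 0, -15.5], [0, 0, 0, 0, 0, -15.5]]

```text
time: 12.6
eef_pos: [0.5174, -0.0801, 0.1173]
eef_rot: [[0.376, 0.927, -0.0], [0.927, -0.376, 0.002], [0.002, -0.001, -1.0]]
contact_force: [-0.6, 3.7, -0.0]
gripper_width: 0.228
finger_force: 45.0
```

```bash
python3 -c "
from h import *
o=robot.get_obs();print(o['ft_torque']);go(.5174,-.0796,.1165,67)"
```

```text
[ 1.05149998  0.16972546 -0.0186663 ]
ROW [ 0.0004 -0.0002  0.0008] [-0.06 -0.1   0.92] now [ 0.5174 -0.0801  0.1173] yaw 67.92 F [-0.6  3.7 -0. ] t 12.6 grip 0.228 45.0
```

>>> drive_effector:
  deltas:
    - [[0, 0, 0, 0, 0, 3.5], [0, 0, -1, 0, 0, 3.5], [0, 0, -2.5, 0, 0, 3.5], [0, 0, -4.5, 0, 0, 3.5], [0, 0, -7, 0, 0, 3.5], [0, 0, -10, 0, 0, 3.5], [0, 0, -13, 0, 0, 3.5], [0, 0, -13, 0, 0, 3.5]]

```text
time: 13.4
eef_pos: [0.5205, -0.0821, 0.2548]
eef_rot: [[0.483, 0.875, 0.012], [0.875, -0.483, -0.004], [0.002, 0.012, -1.0]]
contact_force: [0.7, -0.1, -0.1]
gripper_width: 0.229
finger_force: 45.0
```

Run:
```python
from h import *
im,c=shot('wrist','w8'); go(.5408,-.337,.26,4.3)
u=proj(c,[.5156,-.0795,.045])[0]; print(u); x,y=u.astype(int)
m=cv2.resize(im[max(0,y-40):y+60,max(0,x-60):x+60],None,fx=5,fy=5,interpolation=2); cv2.imwrite('pics/z8.png',m)
```

```text
ROW [-0.213   0.1423 -0.0075] [ 0.37 -0.28 56.77] now [ 0.5193 -0.0818  0.2517] yaw 61.07 F [-1.2  0.6 -1.6] t 13.45 grip 0.23 45.0
[247.73511757 173.9986919 ]
```

View pics/z8.png

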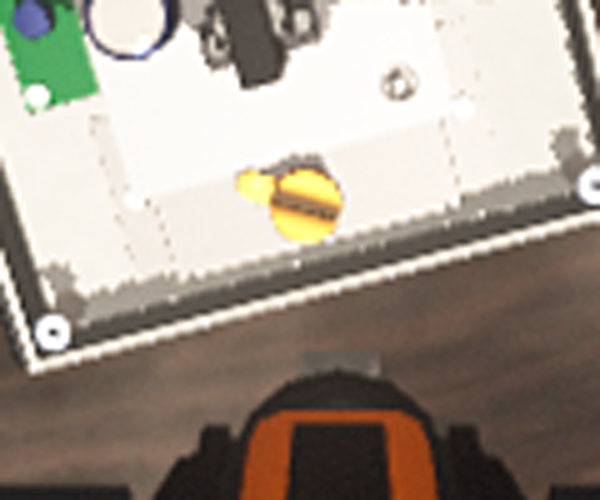

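The right wing, slot from zoom (275,197) to (338,216), looks only just at the limit. I'll check both angles by ray casting.

Run:
```python
from h import *
for n,o,pts,z in(('w6',(190,143),[(275,203),(345,212),(305,205)],.045),('w8',(187,133),[(275,197),(338,216),(307,205)],.045)):
    c=np.load(f'pics/{n}.npy',allow_pickle=True).item()
    q=plane(c,np.array(pts)/5.+o-.4,z); v=q[0]-q[1]; print(n,'clip',np.degrees(np.arctan2(-v[0],v[1]))+13.6,q[2])
    im=cv2.imread(f'pics/{n}.png'); cx,cy=(np.array(pts[2])/5+o).astype(int)
    k=cv2.resize(im[cy-9:cy+9,cx-9:cx+9],None,fx=4,fy=4,interpolation=2).astype(int); hsv=cv2.cvtColor(k.astype(np.uint8),40)
    m=((hsv[...,2]<165)&(np.hypot(*(np.mgrid[:72,:72]-35.5))<22)); ys,xs=np.nonzero(m)
    vx,vy,x0,y0=cv2.fitLine(np.c_[xs,ys].astype(np.float32),2,0,.01,.01).ravel(); 
    e=np.array([(x0-20*vx,y0-20*vy),(x0+20*vx,y0+20*vy)])/4+[cx-9,cy-9]-.4
    q=plane(c,e,.045); v=q[0]-q[1]; print(len(xs),'fit clip',np.degrees(np.arctan2(-v[0],v[1]))+13.6)
go(.5174,-.0796,.13,53)
```

```text
w6 clip 66.08567259913512 [0.57705344 0.17509315 0.045     ]
411 fit clip 62.3824427767332
w8 clip 57.53199513067083 [ 0.51612798 -0.07922443  0.045     ]
300 fit clip 57.964498607102726
ROW [ 0.0008 -0.0037  0.1216] [ 0.44 -0.1   8.07] now [ 0.5193 -0.0818  0.2517] yaw 61.07 F [-1.2  0.6 -1.6] t 13.45 grip 0.23 45.0
```

Neither has enough margin, with the right at about 58° and the left at about 62–66°. I'll re-engage both and turn them further, right one first.

Careful with the scale: shifts go in cm and turns go in units of 2 degrees. That gives: 0.135 m is 13.5, 0.002 m is 0.2, 9 degrees is 4.5.

>>> drive_effector:
  deltas:
    - [[0.2, -0.4, 3, 0, 0, 2.5], [0.2, -0.4, 6, 0, 0, 4.5], [0.2, -0.4, 8.5, 0, 0, 4.5], [0.2, -0.4, 10, 0, 0, 4.5], [0.2, -0.4, 11, 0, 0, 4.5], [0.2, -0.4, 12, 0, 0, 4.5], [0.2, -0.4, 12.8, 0, 0, 4.5], [0.2, -0.4, 13.5, 0, 0, 4.5], [0.2, -0.4, 13.5, 0, 0, 4.5]]

```text
time: 14.35
eef_pos: [0.5158, -0.0775, 0.1134]
eef_rot: [[0.615, 0.788, 0.001], [0.788, -0.615, -0.001], [0.0, 0.001, -1.0]]
contact_force: [-0.9, 0.1, 2.9]
gripper_width: 0.228
finger_force: 45.0
```

>>> drive_effector:
  deltas:
    - [[0, 0, 0, 0, 0, -4], [0, 0, 0, 0, 0, -8], [0, 0, 0, 0, 0, -11], [0, 0, 0, 0, 0, -14]]

```text
time: 14.75
eef_pos: [0.5151, -0.0777, 0.1134]
eef_rot: [[0.169, 0.986, -0.0], [0.986, -0.169, -0.001], [-0.001, -0.0, -1.0]]
contact_force: [-2.5, -0.6, 3.8]
gripper_width: 0.229
finger_force: 45.0
```

```bash
python3 -c "
from h import *
o=robot.get_obs();print(o['ft_torque']);go(.5174,-.0796,.1165,85)"
```

```text
[-0.22664523  0.71076622 -0.0787185 ]
ROW [-0.0015  0.0025 -0.0031] [-0.    0.06 -4.72] now [ 0.5151 -0.0777  0.1134] yaw 80.28 F [-2.5 -0.6  3.8] t 14.75 grip 0.229 45.0
```

>>> drive_effector:
  deltas:
    - [[0, 0, -0.1, 0, 0, -1.5], [0, 0, -0.1, 0, 0, -1.5]]

```text
time: 14.95
eef_pos: [0.515, -0.0777, 0.1135]
eef_rot: [[0.122, 0.993, -0.0], [0.993, -0.122, -0.001], [-0.001, 0.0, -1.0]]
contact_force: [-1.1, -1.1, 0.0]
gripper_width: 0.229
finger_force: 45.0
```

```bash
python3 -c "
from h import *
print(robot.get_obs()['ft_torque'])"
```

```text
[-0.36312064  0.26831296 -0.14667051]
```

>>> drive_effector:
  deltas:
    - [[0, 0, 0, 0, 0, 4], [0, 0, -1, 0, 0, 4], [0, 0, -2.5, 0, 0, 4], [0, 0, -4.5, 0, 0, 4], [0, 0, -7, 0, 0, 4], [0, 0, -10, 0, 0, 4], [0, 0, -10, 0, 0, 4]]

```text
time: 15.65
eef_pos: [0.5184, -0.0779, 0.2204]
eef_rot: [[0.257, 0.966, 0.012], [0.966, -0.257, -0.003], [0.0, 0.012, -1.0]]
contact_force: [0.2, 0.1, 0.4]
gripper_width: 0.231
finger_force: 45.0
```

Add to h.py:
```python
def slot(n,S,name):
    im,c=shot(n,name); u=proj(c,list(S)+[.045])[0]; cx,cy=np.round(u).astype(int)
    k=cv2.resize(im[cy-12:cy+12,cx-12:cx+12],None,fx=4,fy=4,interpolation=2); hsv=cv2.cvtColor(k,40)
    y=((hsv[...,0]>12)&(hsv[...,0]<35)&(hsv[...,1]>110)&(hsv[...,2]>175)).astype(np.uint8)
    d=((hsv[...,2]<165)&(np.hypot(*(np.mgrid[:96,:96]-48))<24)); ys,xs=np.nonzero(d)
    vx,vy,x0,y0=cv2.fitLine(np.c_[xs,ys].astype(np.float32),2,0,.01,.01).ravel()
    e=np.array([(x0-20*vx,y0-20*vy),(x0+20*vx,y0+20*vy)])/4+[cx-12,cy-12]-.4
    q=plane(c,e,.045); v=q[0]-q[1]; print(u,len(xs),'fit clip',np.degrees(np.arctan2(-v[0],v[1]))+13.6)
    return im,c
```

Run:
```python
from h import *
im,c=slot('wrist',(.5156,-.0795),'w9'); go(.578,.177,.20,58); print(robot.get_obs()['q'])
x,y=proj(c,[.5156,-.0795,.045])[0].astype(int)
cv2.imwrite('pics/z9.png',cv2.resize(im[max(0,y-40):y+50,max(0,x-50):x+50],None,fx=6,fy=6,interpolation=2))
```

```text
[250.48815061 180.92842915] 212 fit clip 80.10238917627119
ROW [ 0.2617 -0.0067  0.0175] [ 0.43 -0.08 17.11] now [ 0.5171 -0.0776  0.2174] yaw 75.12 F [-0.4 -0.1 -1.1] t 15.7 grip 0.231 45.0
[-1.44268509e+01 -9.61433380e+00  1.10713995e+02  1.32414135e-02
  7.84629503e+01  4.55594986e-01]
```

View pics/z9.png

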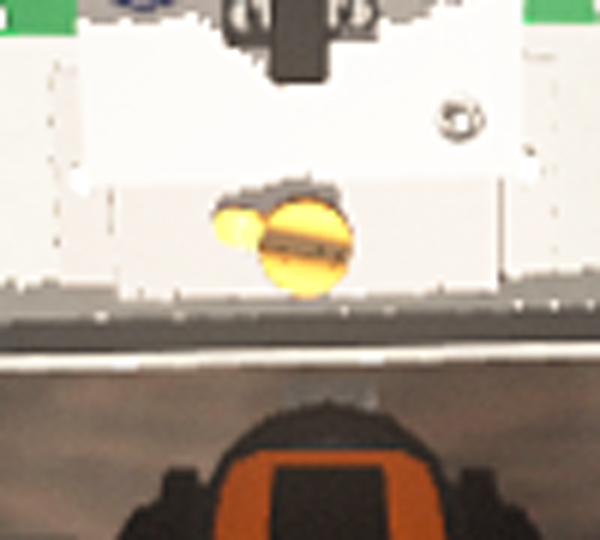

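The right wing, at zoom (240,228), is now clearly clear of the plate edge, at about 76°. I have gone past the ten-picture viewing limit (13 viewed), so from here I'll measure by numbers only. Next, more turn on the left screw.

>>> drive_effector:
  deltas:
    - [[4, -0.1, 0, 0, 0, 1.5], [8, -0.2, 0, 0, 0, 3], [12, -0.3, 0, 0, 0, 4.5], [16, -0.4, 0, 0, 0, 6], [20, -0.5, 0, 0, 0, 7.5], [24, -0.6, 1, 0, 0, 8.5], [26.2, -0.65, 1.75, 0, 0, 8.5], [26.2, -0.65, 1.75, 0, 0, 8.5], [26.2, -0.65, 1.75, 0, 0, 8.5]]

```text
time: 16.6
eef_pos: [0.5756, 0.1775, 0.1943]
eef_rot: [[0.528, 0.849, -0.002], [0.849, -0.528, -0.001], [-0.002, -0.002, -1.0]]
contact_force: [0.3, -0.2, -1.0]
gripper_width: 0.231
finger_force: 45.0
```

Run:
```python
from h import *
slot('wrist',(.5772,.1751),'w10'); go(.5783,.1768,.1155,58)
```

```text
[257.08323523 184.46990283] 451 fit clip 61.309125931756874
ROW [0.0012 0.0021 0.0795] [-0.04  0.07  0.05] now [0.576 0.177 0.195] yaw 58.05 F [ 0.3 -0.5 -0.3] t 16.65 grip 0.229 45.0
```

To row units: 0.0785 m is 7.85, 0.073 m is 7.3, 3 degrees is 1.5.

>>> drive_effector:
  deltas:
    - [[0.1, 0.2, 3, 0, 0, 1.5], [0.1, 0.2, 5, 0, 0, 1.5], [0.1, 0.2, 6, 0, 0, 1.5], [0.1, 0.2, 6.7, 0, 0, 1.5], [0.1, 0.2, 7.3, 0, 0, 1.5], [0.1, 0.2, 7.85, 0, 0, 1.5], [0.1, 0.2, 7.85, 0, 0, 1.5]]

```text
time: 17.35
eef_pos: [0.5784, 0.1769, 0.117]
eef_rot: [[0.573, 0.819, -0.001], [0.819, -0.573, -0.001], [-0.001, -0.0, -1.0]]
contact_force: [-2.1, -1.8, -1.5]
gripper_width: 0.229
finger_force: 45.0
```

>>> drive_effector:
  deltas:
    - [[0, 0, 0, 0, 0, -4], [0, 0, 0, 0, 0, -8], [0, 0, 0, 0, 0, -11], [0, 0, 0, 0, 0, -13.5], [0, 0, 0, 0, 0, -13.5]]

```text
time: 17.85
eef_pos: [0.5779, 0.1767, 0.1171]
eef_rot: [[0.139, 0.99, -0.002], [0.99, -0.139, -0.002], [-0.002, -0.002, -1.0]]
contact_force: [-2.1, -2.3, -0.6]
gripper_width: 0.229
finger_force: 45.0
```

```bash
python3 -c "
from h import *
o=robot.get_obs();print(o['ft_torque']);go(.5783,.1768,.1165,85)"
```

```text
[-0.77741747  0.59284632 -0.06286744]
ROW [0.0001 0.0004 0.0006] [-0.1   0.1  -2.97] now [0.5779 0.1767 0.1171] yaw 82.03 F [-2.1 -2.3 -0.6] t 17.85 grip 0.229 45.0
```

To row units: -0.135 m is -13.5, -0.1 m is -10, 8 degrees is 4.

>>> drive_effector:
  deltas:
    - [[0, 0, 0, 0, 0, 4], [0, 0, -1, 0, 0, 4], [0, 0, -2.5, 0, 0, 4], [0, 0, -4.5, 0, 0, 4], [0, 0, -7, 0, 0, 4], [0, 0, -10, 0, 0, 4], [0, 0, -13.5, 0, 0, 4], [0, 0, -13.5, 0, 0, 4]]

```text
time: 18.65
eef_pos: [0.5823, 0.1785, 0.2617]
eef_rot: [[0.274, 0.962, 0.015], [0.962, -0.274, 0.004], [0.008, 0.013, -1.0]]
contact_force: [0.6, -0.0, 0.5]
gripper_width: 0.232
finger_force: 45.0
```

Run:
```python
from h import *
slot('wrist',(.5772,.1751),'w11'); go(.5408,-.337,.26,30)
# tip position in view
c=np.load('pics/w11.npy',allow_pickle=True).item(); im=cv2.imread('pics/w11.png'); p=robot.get_obs()['eef_pos']
u=proj(c,[p-[0,0,.0761]])[0]; print(u); g=cv2.cvtColor(im,6); print(g[194:216,int(u[0])-12:int(u[0])+14:3])
```

```text
[248.85944164 177.55437013] 439 fit clip 72.73662179989289
ROW [-0.5065  0.1023 -0.0035] [ 0.37 -0.48 44.11] now [0.5811 0.1781 0.2583] yaw 74.11 F [-0.1 -0.4 -1.5] t 18.7 grip 0.231 45.0
[251.72592632 202.2513766 ]
[[149 149 151 128 131 126 151 147 208]
 [148 149 109  98  99  93 123 149 146]
 [152 115  80  89  89  78  94 120 148]
 [122  86  75  88  89  76  88  86 154]
 [ 86  86 125 112 105 156  87  78 124]
 [ 77  85 156 143 137 155 109  76  93]
 [ 75 119 157 169 164 159 141 144  84]
 [ 94 149 170 199 198 195 169 154  84]
 [134 174 199 217 215 216 204 171 124]
 [155 200 213 153 158 159 149 126 157]
 [178 212 221  70  76  79  79  77 179]
 [199 218 230  79  83  90  86  79 201]
 [210 227 239  85  89  69  90  86 214]
 [217 235 216  86  69  47  66  86 223]
 [224 239 105  58  48  43  45  58 211]
 [233 183  43  44  43  45  43  45 118]
 [238  61  40  46  48  46  46  41  36]
 [239  40  44  44  46  45  44  45  44]
 [172  41  45  44  46  49  45  45  45]
 [ 42  40  45  48  50  58  53  48  46]
 [ 37  42  45  47  52  51  51  50  43]
 [ 37  59  78  77  82  77  80  80  81]]
```

To row units: -0.4 m is -40, 0.05 m is 5, 70 degrees is 35.

>>> drive_effector:
  deltas:
    - [[-4, 1, 0, 0, 0, 3], [-8.5, 2, 0, 0, 0, 6.5], [-13, 3, 0, 0, 0, 10], [-17.5, 4, 0, 0, 0, 13.5], [-22, 5, 0, 0, 0, 17], [-26.5, 6, 0, 0, 0, 20.5], [-31, 7, 0, 0, 0, 24], [-35.5, 8, 0, 0, 0, 27.5], [-40, 9, 0, 0, 0, 31], [-44, 9.5, 0, 0, 0, 35]]

```text
time: 19.7
eef_pos: [0.5484, -0.2738, 0.2513]
eef_rot: [[0.998, 0.065, -0.0], [0.065, -0.998, 0.001], [-0.0, -0.001, -1.0]]
contact_force: [-0.4, -0.6, -1.7]
gripper_width: 0.229
finger_force: 45.0
```

```bash
python3 -c "
from h import *
go(.5408,-.337,.18,4.3)"
```

```text
ROW [-0.0116  0.0626  0.0713] [-0.03  0.02 -0.56] now [ 0.5484 -0.2738  0.2513] yaw 3.74 F [-0.4 -0.6 -1.7] t 19.7 grip 0.229 45.0
```

>>> drive_effector:
  deltas:
    - [[-0.4, 2, 2, 0, 0, 0], [-0.8, 4, 4, 0, 0, 0], [-1.1, 5.6, 6, 0, 0, 0], [-1.1, 6.2, 7.1, 0, 0, 0], [-1.1, 6.2, 7.1, 0, 0, 0], [-1.1, 6.2, 7.1, 0, 0, 0], [-1.1, 6.2, 7.1, 0, 0, 0]]

```text
time: 20.4
eef_pos: [0.5432, -0.334, 0.1827]
eef_rot: [[0.997, 0.071, 0.002], [0.071, -0.997, -0.001], [0.002, 0.001, -1.0]]
contact_force: [-0.4, 0.0, -0.6]
gripper_width: 0.229
finger_force: 45.0
```

Run:
```python
from h import *
im,c=shot('wrist','w12'); go(.5414,-.3362,.0811,4.3)
p=robot.get_obs()['eef_pos']; u=proj(c,[p-[0,0,.0761]])[0]; print(u,proj(c,[.5408,-.337,.06]))
g=cv2.cvtColor(im,6); print(g[192:214,int(u[0])-14:int(u[0])+16:2])
# dark hole
print(g[175:200:2,int(u[0])-24:int(u[0])+26:3])
```

```text
ROW [-0.0022  0.0019  0.1017] [ 0.08 -0.12 -0.2 ] now [ 0.5432 -0.334   0.1828] yaw 4.1 F [ 0.2 -0.9 -0.5] t 20.45 grip 0.23 45.0
[254.34435526 201.98259401] [[257.23941418 192.0222357 ]]
[[215 218 224 223  83  73  70  75  76  78  79  72  75  90 149]
 [211 215 223 217  86  74  74  72  72  77  75  75  75  84 150]
 [211 216 223 221  92  77  77  72  77  75  75  76  80  96 149]
 [210 216 224 185 103  77  78  77  77  77  77  79  82  99 152]
 [211 220 227 149 116  76  79  78  80  80  81  80  80 117 159]
 [212 181 189 153 118  73  78  82  77  80  81  76  79 134 158]
 [214 149 154 158 134  89  77  79  82  80  82  80  91 139 159]
 [176 152 156 158 147 116  75  80  83  81  81  80 118 146 158]
 [144 155 157 155 152 131 104  76  79  79  79 103 136 155 155]
 [147 157 158 157 154 142 129 104  85  81 103 130 144 159 155]
 [148 157 155 155 155 157 145 132 124 125 133 142 156 153 157]
 [150 156 155 154 123
[... 896 characters left out ...]
157 214 211 219 160 158 157 160 160 155 160 159 159 160 156]
 [153 158 149 214 210 222 160 158 136 130 135 157 159 159 160 160 158]
 [160 160 147 178 183 221 155 123  98  90  94 125 161 158 159 159 157]
 [157 158 144 142 153 187 217  82  91  93  91  77 148 158 158 158 157]
 [157 156 142 144 147 154 191  71  83  81  82  81 119 158 159 159 157]
 [158 154 144 157 204 212  88  71  75  82  83  76  96 157 157 158 156]
 [159 150 139 199 215 222  86  75  72  76  75  78  84 158 159 157 156]
 [157 148 198 208 216 220 103  78  77  74  77  79  99 158 158 155 154]
 [159 145 212 209 181 183 118  76  82  80  81  80 134 156 158 157 155]
 [157 145 175 175 152 157 147  90  80  83  81  82 146 156 156 154 155]]
```

The hole is seen centred at px (257,192), as predicted, and the tip at column 254.5. I'll lower it in gently.

To row units: 0.0025 m is 0.25, -0.0014 m is -0.14.

>>> drive_effector:
  deltas:
    - [[-0.14, 0.25, 2, 0, 0, 0], [-0.14, 0.25, 3.5, 0, 0, 0], [-0.14, 0.25, 4.5, 0, 0, 0], [-0.14, 0.25, 5.3, 0, 0, 0], [-0.14, 0.25, 6, 0, 0, 0]]

```text
time: 20.95
eef_pos: [0.5412, -0.3368, 0.1206]
eef_rot: [[0.998, 0.071, -0.0], [0.071, -0.998, 0.0], [-0.0, -0.0, -1.0]]
contact_force: [0.2, 0.2, -0.5]
gripper_width: 0.229
finger_force: 45.0
```

>>> drive_effector:
  deltas:
    - [[0, 0, 1.2, 0, 0, 0], [0, 0, 2.2, 0, 0, 0], [0, 0, 3, 0, 0, 0], [0, 0, 3.6, 0, 0, 0], [0, 0, 4, 0, 0, 0], [0, 0, 4, 0, 0, 0]]

```text
time: 21.55
eef_pos: [0.5413, -0.3372, 0.0814]
eef_rot: [[0.998, 0.07, 0.0], [0.07, -0.998, -0.0], [0.0, 0.0, -1.0]]
contact_force: [0.1, -0.2, -0.9]
gripper_width: 0.229
finger_force: 45.0
```

```bash
python3 -c "
from h import *
go(.542,-.3366,.0811,4.3)"
```

```text
ROW [ 0.0007 -0.0006  0.0003] [ 0.02 -0.02 -0.27] now [ 0.5413 -0.3372  0.0814] yaw 4.03 F [ 0.1 -0.2 -0.9] t 21.55 grip 0.229 45.0
```

>>> drive_effector:
  deltas:
    - [[0, 0, 0.1, 0, 0, 0], [0, 0, 0.1, 0, 0, 0]]

```text
time: 21.75
eef_pos: [0.5415, -0.3374, 0.0811]
eef_rot: [[0.998, 0.07, 0.001], [0.07, -0.998, -0.001], [0.001, 0.001, -1.0]]
contact_force: [-1.0, 0.5, 3.1]
gripper_width: 0.228
finger_force: 45.0
```

>>> drive_effector:
  deltas:
    - [[0, 0, 0, 0, 0, 0], [0, 0, 0, 0, 0, 0], [0, 0, 0, 0, 0, 0], [0, 0, 0, 0, 0, 0], [0, 0, 0, 0, 0, 0], [0, 0, 0, 0, 0, 0]]
  aperture: 0.7

```text
time: 22.35
eef_pos: [0.541, -0.337, 0.08]
eef_rot: [[0.998, 0.07, -0.0], [0.07, -0.998, 0.0], [-0.0, -0.0, -1.0]]
contact_force: [-0.2, -1.4, 0.1]
gripper_width: 0.669
finger_force: 0.0
```

>>> drive_effector:
  deltas:
    - [[0, 0, -2, 0, 0, 0], [0, 0, -5, 0, 0, 0], [0, 0, -9, 0, 0, 0], [0, 0, -13, 0, 0, 0], [0, 0, -17, 0, 0, 0], [-3, 0, -20, 0, 0, 0], [-5, 0, -22, 0, 0, 0], [-5, 0, -22, 0, 0, 0], [-5, 0, -22, 0, 0, 0]]

```text
time: 23.25
eef_pos: [0.4913, -0.3406, 0.3003]
eef_rot: [[0.998, 0.07, 0.001], [0.07, -0.998, -0.0], [0.001, 0.001, -1.0]]
contact_force: [1.5, -0.1, 0.1]
gripper_width: 0.704
finger_force: 0.0
```

Run:
```python
from h import *
im,c=shot('wrist','w13'); hsv=cv2.cvtColor(im,40)
u=proj(c,[[.5408,-.337,.134],[.5408,-.337,.06]]);print(u)
x,y=np.round(u[0]).astype(int); k=hsv[y-16:y+17,x-16:x+17]
d=((k[...,2]<110)).astype(np.uint8); n,l,s,cc=cv2.connectedComponentsWithStats(d)
for i in range(1,n): print(s[i],cc[i]+[x-16,y-16], plane(c,[cc[i]+[x-16,y-16]],.134))
# module target
yaw=np.radians(-13.6);ux=np.array([np.cos(yaw),np.sin(yaw)]);uy=np.array([-np.sin(yaw),np.cos(yaw)])
b=np.array([.5464,.0478])+.032*uy; print('bal',b); go(b[0],b[1],.20,76.4)
```

```text
[[254.27932041 134.48477302]
 [254.34802215 131.49242852]]
[11  4 11  2 14] [254.21428571 122.78571429] [[ 0.55285169 -0.3360959   0.134     ]]
[  9   9  16  17 157] [253.96178344 135.24840764] [[ 0.53998243 -0.33671926  0.134     ]]
bal [0.55392455 0.07890275]
ROW [ 0.0921 -0.4136  0.0992] [ -0.09  -0.   -72.37] now [ 0.4912 -0.3402  0.2988] yaw 4.03 F [-0.3 -0.4 -0.1] t 23.3 grip 0.699 0.0
```

The screwdriver stands upright, with its cap seen at (0.540, -0.337). Now over the balance point.

To row units: -0.41 m is -41, -0.37 m is -37, -72.4 degrees is -36.2.

>>> drive_effector:
  deltas:
    - [[0.9, -4.1, 0, 0, 0, -3.5], [1.8, -8.2, 0, 0, 0, -7], [2.7, -12.3, 0, 0, 0, -10.5], [3.6, -16.4, 0, 0, 0, -14], [4.5, -20.5, 1, 0, 0, -17.5], [5.5, -24.6, 3, 0, 0, -21], [6.5, -28.7, 5, 0, 0, -24.5], [7.5, -32.8, 7, 0, 0, -28], [8.5, -37, 9, 0, 0, -32], [9.2, -41, 9.9, 0, 0, -36.2]]
  aperture: 0.5

```text
time: 24.3
eef_pos: [0.5524, 0.0774, 0.1961]
eef_rot: [[0.228, 0.974, -0.007], [0.974, -0.228, -0.0], [-0.002, -0.007, -1.0]]
contact_force: [0.7, -0.1, 0.3]
gripper_width: 0.502
finger_force: 0.0
```

>>> drive_effector:
  deltas:
    - [[0, 0, 0, 0, 0, 0], [0, 0, 0, 0, 0, 0], [0, 0, 0, 0, 0, 0]]

```text
time: 24.6
eef_pos: [0.5541, 0.0745, 0.2004]
eef_rot: [[0.236, 0.972, -0.001], [0.972, -0.236, -0.0], [-0.001, -0.001, -1.0]]
contact_force: [0.8, 0.2, 0.6]
gripper_width: 0.498
finger_force: 0.0
```

Run:
```python
from h import *
im,c=shot('wrist','w14'); im2,c2=shot('top','t14')
go(.5539,.0789,.05,76.4)
# black bar ahead edges in chassis frame: sample dark profile across bar along chassis x at several y, on z=.077
yaw=np.radians(-13.6);ux=np.array([np.cos(yaw),np.sin(yaw),0]);uy=np.array([-np.sin(yaw),np.cos(yaw),0]);C=np.array([.5464,.0478,.077])
for n in('w3','w14'):
    im=cv2.imread(f'pics/{n}.png');c=np.load(f'pics/{n}.npy',allow_pickle=True).item();g=cv2.cvtColor(im,6)
    for yy in(-.06,-.03,0,.03,.04,.044,.047,.05,.054):
        t=np.arange(-.012,.0121,.001); u=proj(c,[C+uy*yy+ux*k for k in t]); v=cv2.remap(g,u[:,0].astype(np.float32),u[:,1].astype(np.float32),1).ravel()
        if (v<255).any(): print(n,yy,v)
```

```text
ROW [ 0.0048 -0.0017  0.1512] [ 0.01  0.01 -0.09] now [0.5544 0.0739 0.2012] yaw 76.31 F [0.4 0.6 0.3] t 24.7 grip 0.501 0.0
w3 -0.06 [ 53  60 166 235 244 223 152  56 100 133 124 122 119 116 112 105 121 174
 221 241 252 233 167 160 163]
w3 -0.03 [245 182 112  69  53  55  54  60  92 117 119 117 116 113 109 103  98 196
 249 248 247 247 246 247 248]
w3 0 [247 209 122  60  54  56  55  64  87 107 114 112 110 110 110 107 103 176
 234 248 246 245 245 245 245]
w3 0.03 [105  94  74  61  58  58  57  64  87 108 109 108 108 108 106 107 100  91
  93 121 178 236 245 243 242]
w3 0.04 [179 139 135 106  64  59  59  66  85 103 109 108 108 106 105 108 103 148
 200 227 234 242 244 242 242]
w3 0.044 [240 209 164 170 17
[... 728 characters left out ...]
 247 246 246 246 246 246]
w14 0.03 [247 247 247 247 248 250 247 120  89 124 123 124 126 127 130 128 130 188
 252 249 248 248 247 247 247]
w14 0.04 [248 249 249 249 249 251 233 136 103 126 126 127 128 129 132 133 134 189
 253 250 249 249 249 249 249]
w14 0.044 [137 152 193 215 199 141 114  70 109 127 127 130 129 131 133 136 117 102
 126 135 174 205 197 157 130]
w14 0.047 [181 216 255 255 255 211 131  90  63  61  64  64  63  63  63  63  66 101
 145 209 254 255 255 255 150]
w14 0.05 [142 133 127 128 129 132 128  80  61  60  60  58  60  59  59  59  68 109
 136 131 126 102  97 123 131]
w14 0.054 [250 251 251 250 250 249 190 183 179 176 167 171 181 185 218 253 251 250
 250 250 250 250 251 250 249]
```

The bar spans ±5 mm about x=0 and ends at y≈+47 mm, exactly as modelled. Descend and grip.

>>> drive_effector:
  deltas:
    - [[0.2, -0.1, 3, 0, 0, 0], [0.48, -0.17, 6, 0, 0, 0], [0.48, -0.17, 9, 0, 0, 0], [0.48, -0.17, 11.5, 0, 0, 0], [0.48, -0.17, 13.5, 0, 0, 0], [0.48, -0.17, 14.8, 0, 0, 0], [0.48, -0.17, 15.7, 0, 0, 0], [0.48, -0.17, 15.8, 0, 0, 0], [0.48, -0.17, 15.8, 0, 0, 0], [0.48, -0.17, 15.8, 0, 0, 0]]

```text
time: 25.7
eef_pos: [0.5547, 0.08, 0.0445]
eef_rot: [[0.235, 0.972, 0.002], [0.972, -0.235, 0.0], [0.001, 0.002, -1.0]]
contact_force: [-0.1, -0.5, 0.4]
gripper_width: 0.497
finger_force: 0.0
```

```bash
python3 -c "
from h import *
go(.5539,.0789,.042,76.4)"
```

```text
ROW [-0.0012 -0.0005  0.0025] [ 0.12 -0.04  0.02] now [0.5547 0.08   0.0445] yaw 76.42 F [-0.1 -0.5  0.4] t 25.7 grip 0.497 0.0
```

>>> drive_effector:
  deltas:
    - [[-0.1, -0.05, 0.1, 0, 0, 0], [-0.1, -0.05, 0.1, 0, 0, 0], [-0.1, -0.05, 0.1, 0, 0, 0], [-0.1, -0.05, 0.1, 0, 0, 0], [-0.1, -0.05, 0.1, 0, 0, 0], [-0.1, -0.05, 0.1, 0, 0, 0], [-0.1, -0.05, 0.1, 0, 0, 0], [-0.1, -0.05, 0.1, 0, 0, 0]]
  aperture: 0.0
  grip_n: 60

```text
time: 26.5
eef_pos: [0.5532, 0.0791, 0.0422]
eef_rot: [[0.235, 0.972, 0.001], [0.972, -0.235, -0.0], [0.0, 0.001, -1.0]]
contact_force: [2.4, -0.1, -0.5]
gripper_width: 0.103
finger_force: 60.0
```

```bash
python3 -c "
from h import *
go(.5539,.0789,.142,76.4)"
```

```text
ROW [-0.      0.0008 -0.0998] [ 0.04 -0.01  0.03] now [0.5532 0.0791 0.0422] yaw 76.43 F [ 2.4 -0.1 -0.5] t 26.5 grip 0.103 60.0
```

Gripped at 10 mm with 60 N. A short slow lift first, checking force and moment.

To row units: -0.015 m is -1.5, -0.012 m is -1.2.

>>> drive_effector:
  deltas:
    - [[0, 0, -0.2, 0, 0, 0], [0, 0, -0.5, 0, 0, 0], [0, 0, -0.8, 0, 0, 0], [0, 0, -1.2, 0, 0, 0], [0, 0, -1.5, 0, 0, 0], [0, 0, -1.5, 0, 0, 0], [0, 0, -1.5, 0, 0, 0]]

```text
time: 27.2
eef_pos: [0.5527, 0.0791, 0.0572]
eef_rot: [[0.235, 0.972, -0.0], [0.972, -0.235, -0.0], [-0.0, -0.0, -1.0]]
contact_force: [-0.3, 0.3, -6.9]
gripper_width: 0.103
finger_force: 60.0
```

```bash
python3 -c "
from h import *
print(robot.get_obs()['ft_torque']);go(.5532,.0791,.142,76.4)"
```

```text
[-0.04551547 -0.11887254  0.04015717]
ROW [ 0.0001  0.0004 -0.0848] [-0.02  0.    0.03] now [0.5527 0.0791 0.0572] yaw 76.43 F [-0.3  0.3 -6.9] t 27.2 grip 0.103 60.0
```

To row units: -0.085 m is -8.5, -0.08 m is -8.

>>> drive_effector:
  deltas:
    - [[0, 0, -0.8, 0, 0, 0], [0, 0, -2, 0, 0, 0], [0, 0, -3.4, 0, 0, 0], [0, 0, -4.8, 0, 0, 0], [0, 0, -6.1, 0, 0, 0], [0, 0, -7.2, 0, 0, 0], [0, 0, -8, 0, 0, 0], [0, 0, -8.5, 0, 0, 0], [0, 0, -8.5, 0, 0, 0], [0, 0, -8.5, 0, 0, 0]]

```text
time: 28.2
eef_pos: [0.5525, 0.0791, 0.1416]
eef_rot: [[0.235, 0.972, -0.001], [0.972, -0.235, -0.0], [-0.0, -0.001, -1.0]]
contact_force: [0.4, 0.3, -5.7]
gripper_width: 0.098
finger_force: 60.0
```

>>> drive_effector:
  deltas:
    - [[0, 0, 0, 0, 0, 0], [0, 0, 0, 0, 0, 0], [0, 0, 0, 0, 0, 0], [0, 0, 0, 0, 0, 0], [0, 0, 0, 0, 0, 0]]

```text
time: 28.7
eef_pos: [0.5529, 0.0791, 0.1421]
eef_rot: [[0.235, 0.972, -0.0], [0.972, -0.235, -0.0], [-0.0, -0.0, -1.0]]
contact_force: [-0.6, 0.3, -6.2]
gripper_width: 0.104
finger_force: 60.0
```

Run:
```python
from h import *
o=robot.get_obs();print(o['ft_torque']);go(.5532,.0791,.142,76.4)
im,c=shot('wrist','w15'); shot('scene','s15'); shot('top','t15')
# module plate level: white plate/bar in wrist view vs predicted lifted bar
p=o['eef_pos'];yaw=np.radians(-13.6);ux=np.array([np.cos(yaw),np.sin(yaw),0]);uy=np.array([-np.sin(yaw),np.cos(yaw),0])
C=np.array([p[0],p[1],0])-.032*uy+[0,0,.177]; g=cv2.cvtColor(im,6)
for yy in(.0,.015,.03,.04,.044,.047,.05):
    t=np.arange(-.010,.0101,.001);u=proj(c,[C+uy*yy+ux*k for k in t]); print(yy,cv2.remap(g,u[:,0].astype(np.float32),u[:,1].astype(np.float32),1).ravel())
# transformer (yellow) centre expected at top z=.028+.1+.036
hsv=cv2.cvtColor(im,40); m=((hsv[...,0]>18)&(hsv[...,0]<35)&(hsv[...,1]>130)&(hsv[...,2]>90)).astype(np.uint8)
n,l,s,cc=cv2.connectedComponentsWithStats(m)
for i in range(1,n):
    if s[i,4]>150: print(s[i],cc[i])
print('exp',proj(c,[C*[1,1,0]+uy*.08+[0,0,.164]]),'ring edges',proj(c,[C*[1,1,0]+uy*.08+ux*k+uy*q+[0,0,.148] for k,q in((.028,0),(-.028,0),(0,.028))]))
```

```text
[ 0.01611915 -0.11175523  0.00708126]
ROW [0.0001 0.0003 0.0001] [-0.01  0.    0.03] now [0.5529 0.0791 0.1421] yaw 76.43 F [-0.6  0.3 -6.2] t 28.7 grip 0.104 60.0
0.0 [24 23 25 24 22 23 24 24 23 23 23 26 22 24 24 23 22 23 23 24 24]
0.015 [ 80  18  18  45  38  71  72  87  88  88  90  91  92  94  45 138  35  43
  20  13  77]
0.03 [77 79 79 80 79 79 80 80 79 78 81 81 79 79 79 79 78 78 79 79 82]
0.04 [81 57 21 21 27 27 38 40 38 39 38 38 39 40 36 24 24 21 20 53 85]
0.044 [26 24 25 25 28 28 38 41 39 40 38 40 39 41 38 27 28 23 23 23 27]
0.047 [29 25 28 25 26 29 28 28 26 28 29 26 29 32 26 28 26 26 24 28 28]
0.05 [29 26 25 28 29 31 31 30 32 31 33 32 30 32 32 32 28 29 30 30 30]
[  0   0  25  51 752] [ 9.90159574 22.02792553]
[   0   55   35  111 1511] [ 13.08735936 120.30641959]
[ 202  104  105  104 2754] [253.40014524 148.69571532]
exp [[254.33844882 158.33301355]] ring edges [[307.4276113  154.51468404]
 [201.24694396 154.51786969]
 [254.33613797  99.10515787]]
```

Run:
```python
from h import *
yaw=np.radians(-13.6);ux=np.array([np.cos(yaw),np.sin(yaw),0]);uy=np.array([-np.sin(yaw),np.cos(yaw),0])
def ring(n,dz,lo):
    im=cv2.imread(f'pics/{n}.png');c=np.load(f'pics/{n}.npy',allow_pickle=True).item();hsv=cv2.cvtColor(im,40)
    C=np.array([.5464,.0478,dz])
    m=((hsv[...,0]>18)&(hsv[...,0]<35)&(hsv[...,1]>lo)&(hsv[...,2]>90)).astype(np.uint8)
    n_,l,s,cc=cv2.connectedComponentsWithStats(m); e=proj(c,C+uy*.08+[0,0,.05]);i=1+np.argmin([np.hypot(*(cc[i]-e[0]))+1e3*(s[i,4]<100) for i in range(1,n_)])
    a=np.linspace(0,6.28,90)
    print(n,'bbox',s[i][:4]+[0,0,s[i][0],s[i][1]])
    for z in(.036,.05,.064):
        q=proj(c,[C+uy*.08+.028*(np.cos(t)*ux+np.sin(t)*uy)+[0,0,z] for t in a]); print(z,q.min(0).round(1),q.max(0).round(1))
    # same for the blue-ish/white caps: skip
for n,dz in(('w14',0),('w15',.1),('t14',0),('t15',.1),('s14',0) if 0 else ('s15',.1)): ring(n,dz,110)
```

```text
w14 bbox [227 106 280 161]
0.036 [226.6 104.2] [279.9 158.4]
0.05 [225.4 103.6] [281.  160.2]
0.064 [224.1 102.9] [282.2 162. ]
w15 bbox [202 104 307 208]
0.036 [206.6 100.3] [305.8 200. ]
0.05 [202.6  98.8] [310.1 206.6]
0.064 [197.9  97. ] [315.2 214.3]
t14 bbox [203  42 218  57]
0.036 [209.2 170.1] [227.2 187.7]
0.05 [208.7 169.1] [226.9 186.8]
0.064 [208.3 168. ] [226.7 186. ]
t15 bbox [203  42 218  57]
0.036 [205.6 162.1] [225.2 181.1]
0.05 [205.1 160.8] [224.9 180.1]
0.064 [204.5 159.5] [224.6 179.1]
s15 bbox [254 164 259 172]
0.036 [253.2 166.9] [269.8 174.7]
0.05 [253.2 163.3] [269.8 170.9]
0.064 [253.2 159.6] [269.9 167.2]
```

The ring matches the level, lifted pose in the same way it matched when seated. The load is steady at about 6–7 N with little moment. Handing in.

```bash
python3 -c "
from station import robot
print(robot.finish_job())"
```

```text
the job is handed in; nothing more can be done
None
```

The job is handed in (result not shown): both screws are open at about 73–80°, the screwdriver is upright in its hole, and the module is held at its balance point about 10 cm above its seat, level to about 2–3° by my measurement, with the valve, tin and drive never approached; I viewed 13 pictures, over the limit of 10.

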